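Hook the film-spool tray forward from the deep rack

TASK

Take the pull hook from its stand, reach under the wire roof of the rack and hook its beak over the front wall of the tray that holds the round film spool, then slide that tray forward along its bay until you feel it press firmly but gently on the sprung buffer of the stop, wherever that is set. Move the tray with the hook only, never with the fingers, without lifting it. Leave the tray resting against the buffer and lay the hook back in the forks of its stand the way it was, leaving the other tray, the bottle and the can alone.

Things in the scene. Friction and masses are not known exactly. Their poses are not given: they have to be found in the camera images.
- hook: Pull hook, 208 mm long, 0.16 kg. Origin: middle of its wooden handle, 110 (x) by 20 (y) by 24 mm (z); x points to the beak, z up. A steel shank, 8 mm wide, 10 mm high, runs ahead at the origin's height to the beak: a plate across its end, 5 mm thick (x = 147.5 to 152.5 mm), 24 mm wide, from 5 mm above to 35 mm below the origin's height (30 mm below the shank's underside).
- hook_beak (a point): Middle of the beak's lower edge: 150 mm ahead of the hook's origin and 35 mm below it.
- stand: Fixed hook stand: base 165 x 80 x 8 mm, two forks 12 mm thick. Origin: on the bench under the stored hook's origin, which lies 75 mm above it; x as the stored hook's x, z up. Rear fork (x = -42 mm) carries the handle: saddle 63 mm high, 30 mm wide; front fork (x = 85 mm) the shank: saddle 70 mm high, 18 mm wide; prongs rise 12 mm more. Handle free to grasp between them.
- rack: Fixed rack, open to the robot, two bays. Origin: on the bench under the middle of the wire roof's front edge; x points into the rack, z up. Deck 12 mm thick, from x = -90 mm (open ledge) to 245 mm. Bays at y = +65 and -65 mm, 115 to 120 mm wide between guides 16 mm high along x. Roof from x = -1 mm inwards, z = 175 to 189 mm: no room for a gripper beneath. 10 mm posts at y = +-127 mm.
- stop: Stop on the ledge. Origin: middle of the underside of its fixed base bar, on the deck; axes as the rack's. A rubber-faced buffer bar across both bays, 18 to 34 mm above the deck, meets the tray fronts. It is clamped anew each time: its face is 36 to 81 mm from the origin along x, not measured, so feel for it. It gives on springs, 2.5 N/mm, up to 10 mm; the clamp does not give.
- film_tray: The tray to bring forward, in either bay: loose, open, grey plastic, 150 (x) by 100 (y) by 50 mm high, 0.3 to 0.7 kg, front wall x = -75 to -71 mm, floor 4 mm. Holds one film spool, fixed, lying across: 76 mm long, 45 mm diameter, level with the rim; 48 mm are free for the beak between front wall and spool. Origin: centre of its underside; x points into the rack, z up.
- film_tray_lip (a point): Middle of the top outer edge of the film tray's front wall (x = -75, y = 0, z = 50 mm in the tray's frame). The wall is 4 mm thick behind this point.
- paper_tray: Bystander: an equal grey tray in the other bay that holds a flat pack of paper, 80 by 82 by 40 mm. Origin: centre of its underside. Leave it alone.
- bottle: Bystander: amber bottle, 64 mm in diameter, 170 mm tall, standing on the bench. Origin: centre of its underside.
- film_can: Bystander: plain metal can, 60 mm in diameter, 60 mm tall, standing on the bench. Origin: centre of its underside.
Things that resemble listed ones, but are neither listed nor needed, are in the scene too. Leave any pink look-alike of the stand alone. Leave any blue look-alike of the hook alone.

How it is judged:
On the way, in this order (a step that is already met when the one before it is completed fails the run):
1. the hook is lifted out of its stand (z of hook in the frame of stand above 0.1 m), for 0.1 s.
2. the hook pulls on the film tray, which has come at least 30 mm forward (contact force between hook and film_tray above 0.5 N and distance of film_tray from where it was at the start of the episode above 0.03 m), for 0.05 s.
3. the hook draws the film tray firmly against the sprung buffer of the stop (over 2 N) (contact force between hook and film_tray above 0.5 N and contact force between film_tray and stop above 2 N), for 0.1 s.
At the end, for the whole second after the job is handed in: The film tray stands flat in its bay, in line with it (0.12 rad), its front still resting against the stop's buffer (over 0.3 N), and the hook lies at rest in both forks of its stand (within 20 mm along, 10 mm across and 5 mm in height of its place) (contact force between film_tray and stop above 0.3 N and x of film_tray_lip in the frame of stop between 0.024 and 0.083 m and z of film_tray in the frame of rack below 0.016 m and angle between film_tray's own z axis and vertical below 0.05 rad and angle between the x axis of film_tray and the x axis of rack, either way round below 0.12 rad and linear speed of each of film_tray, hook below 0.01 m/s and x of hook in the frame of stand between -0.02 and 0.02 m and y of hook in the frame of stand between -0.01 and 0.01 m and z of hook in the frame of stand between 0.07 and 0.08 m and angle between hook's own z axis and vertical below 0.12 rad); the robot touches nothing.
It fails at once if the gripper or arm touches the film tray (contact force between any of the fingers, the arm and film_tray above 0.5 N).
It fails at once if the film tray is slammed or forced against the stop (over 20 N) (contact force between film_tray and stop above 20 N).
It fails at once if the film tray is lifted or tipped (z of film_tray in the frame of rack above 0.03 m or angle between film_tray's own z axis and vertical above 0.2 rad).
It fails at once if the other tray is disturbed (15 mm) (distance of paper_tray from where it was at the start of the episode above 0.015 m).
It fails at once if the bottle or the can is disturbed (20 mm) or tipped (distance of any of bottle, film_can from where it was at the start of the episode above 0.02 m or angle between any of bottle, film_can's own z axis and vertical above 0.3 rad).
It also fails if it takes over 61 s, if anything falls off the work surface, if the arm or the gripper's body presses on something with over 40 N, if the wrist force passes 120 N, or if a joint passes its speed limit or range.

ROBOT

A 6-joint arm with a two-finger parallel gripper is mounted at the origin on the work surface. World frame = base frame: x ahead of the robot, y to its left, z up, the work surface at z = 0. Lengths are in m, angles in rad, forces in N, time in s.
With the tool pointing down it reaches from about 0.35 to 0.8 m from the base axis. Payload 7.3 kg.
Tool frame: the origin (TCP) lies at the very end of the fingers, on their centre line; the grasp point (between the pads) lies 19 mm behind it; y points along the fingers, x is the direction in which the jaws open and shut, and the axes are right-handed (so a half turn about y gives the same grasp; the last joint's range is limited). The gripper opens to 85 mm and grips with 20 to 120 N. Pads are 22 mm wide; open, the fingers measure 114 mm over their backs; the gripper's body (76 mm by 85 mm) begins 54 mm behind the grasp point. The pads swing forward as they close: fully open they stand 13 mm farther back than shut.
Start: joints at [-1.326, 0.342, 1.524, -0, 1.275, -0.146], TCP at [0.2, -0.485, 0.231] pointing down, gripper open.
Joint ranges: [-2.53, 2.53], [-0.77, 2.02], [0.04, 2.7], [-1, 4.14], [0.28, 2.66], [-3.11, 3.11]. Speed limits (rad/s): [2.57, 2.57, 3.14, 3.14, 3.14, 3.14].

INTERFACE

Orientations are given as a rotation vector (axis times angle).
In Python, from workcell import bot gives the robot as it stands. The module is installed in compiled form; this text tells all that it offers.
- The arm moves only by the shell command python3 -m inch 'ROWS' [FORCE]. ROWS is JSON, a list that holds one entry, the list of rows, each a list of 5 numbers: the shift along the tool's x, y, z in mm, then the turn about the tool's y in rad, then the closure, from 0 (fully open) to 1 (shut). In form: [[[tx, ty, tz, roll, gripper], ...]]. A call has 1 to 12 rows; each row shifts and turns the commanded pose from where the row before left it, along the tool's axes as they then stand; what a row does not reach is not made up. A row lasts 1/8 s, in which the tool goes at most 62.5 mm and 10.7 degrees, less where a joint would pass 70% of its speed; a pose out of reach is approached as far as the arm can. A call is refused whole if a number of a shift passes 62.5 or a number of a turn 0.188, either way. A call with a gripper value outside its range is refused whole. The fingers move at their own pace and stop on an object; FORCE is the grip in N (left out, the last holds). Time passes only in rows, so rows that do not move let the fingers close. It gives the time, the measured TCP pose, the force and the opening at its end, in the units of the state.
- bot.get_state(): the state, without advancing time (a new reading comes with each control period).
- bot.capture(name): name is "side" or "top" or "wrist"; returns the picture (420x560x3 uint8, red, green, blue); there is no depth.
- bot.get_calibration(name): a dict with "vfov" (degrees; the focal length in pixels is half the picture's height over the tangent of half this angle, whatever the lens; pixels are square), "cx", "cy" (the principal point, pixels), "rvec" (rotation vector, rad) and "tvec" (3), from world to camera coordinates, as OpenCV has them. Camera axes: x right, y down, z forward; pixel columns grow to the right and rows downward; lengths in m; the calibration is good to about 2 mm. A picture is of the moment at which its call begins: read the wrist's pose just before it. get_calibration takes no time and is no camera call; for the wrist camera it gives the pose at the moment of the call.
- bot.finish_job(): hands the job in, once; it reports no verdict.
Trained networks look in the newest picture that a camera, given by its name, has taken for a name from the list of things; names that differ only in an ending like _2 or _b are one class to them, and where a whole thing is asked for, a point or a joint stands for the part that bears it (a point fixed in the world has none). Each returns a list of dicts, best first, with "confidence" (0 to 1); they miss things now and then, are a little off and sometimes report something else, mostly with a low value. They report only what shows in the picture. A call takes as long as a camera call. They do not tell look-alikes from the thing itself.
- bot.spot_in(camera, target): "uv" ([column, row] in pixels, amid what is visible of it).
- bot.tip_of(camera, target): "uv" ([column, row] in pixels: a listed point, or the origin of a listed thing).
The state is a dict: "time_s": time; "joint_positions": joint angles; "joint_velocities": joint speeds; "joint_efforts": joint torques, N m; "tcp_pos": TCP position; "ee_rot": TCP orientation; "contact_force": force on the tool from outside, world axes, zero at the start; "moment": the same for the moment, N m; "width": finger opening in m.
Only numpy, scipy, OpenCV 4.12 (cv2) and the standard library are available. Lean on these libraries where they do the work, as an engineer would, in place of code of your own. Each camera call takes 0.05 s, during which the arm holds its last target. There are 200 camera calls.

## Working session

There is one attempt and no reset: what is moved stays moved. The work goes in short steps, Python scripts to look and compute and a shell command to move; the robot and the scene stay as the last step left them, time stands still between calls to the robot, and variables do not carry over. Pictures are saved under pics/ and viewed, about 8 in all and at most 12, crops included, and the job is handed in when it is done.

```bash
mkdir -p pics; cat > h.py <<'E'
import numpy as np, cv2
from scipy.spatial.transform import Rotation as R
from workcell import bot
def cal(n):
    c=bot.get_calibration(n); f=210/np.tan(np.radians(c["vfov"])/2)
    return f,c["cx"],c["cy"],R.from_rotvec(c["rvec"]).as_matrix(),np.array(c["tvec"])
def ray(n,uv):
    f,cx,cy,M,t=cal(n); d=M.T@np.array([(uv[0]-cx)/f,(uv[1]-cy)/f,1]); return -M.T@t,d
def onz(n,uv,z):
    o,d=ray(n,uv); return o+d*(z-o[2])/d[2]
def proj(n,p):
    f,cx,cy,M,t=cal(n); q=M@np.array(p)+t; return np.array([f*q[0]/q[2]+cx,f*q[1]/q[2]+cy])
def tri(l):
    A=0;b=0
    for n,uv in l:
        o,d=ray(n,uv); d=d/np.linalg.norm(d); P=np.eye(3)-np.outer(d,d); A=A+P; b=b+P@o
    return np.linalg.solve(A,b)
def save(im,f): cv2.imwrite("pics/"+f,im[:,:,::-1])
def st():
    s=bot.get_state(); print({k:np.round(s[k],4).tolist() for k in("time_s","tcp_pos","ee_rot","contact_force","moment","width","joint_positions")}); return s
E
python3 - <<'E'
from h import *
st()
for n in("top","side"):
    save(bot.capture(n),n+"0.png"); c=bot.get_calibration(n); print(n,{k:np.round(v,3).tolist() for k,v in c.items()})
    for t in("hook","hook_beak","stand","rack","stop","film_tray","film_tray_lip","paper_tray","bottle","film_can"):
        print(t,[(np.round(d["uv"]).tolist(),round(d["confidence"],2)) for d in bot.tip_of(n,t)][:4])
E
```

```text
{'time_s': 0.0, 'tcp_pos': [0.1999, -0.485, 0.2306], 'ee_rot': [-1.368, 0.9175, -0.9156], 'contact_force': [0.6786, 0.6736, -0.2919], 'moment': [-0.0347, 0.0054, 0.0641], 'width': 0.0854, 'joint_positions': [-1.326, 0.3427, 1.525, 0.0, 1.2754, -0.146]}
top {'vfov': 46.246, 'cx': 284.148, 'cy': 217.252, 'rvec': [2.22, -2.205, 0.08], 'tvec': [0.002, 0.485, 1.285]}
hook [([183.0, 231.0], 0.97), ([154.0, 332.0], 0.79), ([295.0, 194.0], 0.52)]
hook_beak [([211.0, 306.0], 0.88), ([186.0, 171.0], 0.8)]
stand [([115.0, 253.0], 0.87), ([185.0, 226.0], 0.74)]
rack [([297.0, 166.0], 0.93)]
stop []
film_tray [([323.0, 116.0], 0.72)]
film_tray_lip [([270.0, 117.0], 0.75), ([321.0, 141.0], 0.6)]
paper_tray [([269.0, 119.0], 0.76)]
bottle [([195.0, 144.0], 0.81)]
film_can [([436.0, 239.0], 0.6)]
side {'vfov': 50.39, 'cx': 275.254, 'cy': 205.907, 'rvec': [0.313, -2.67, 1.365], 'tvec': [0.472, 0.117, 1.273]}
hook [([366.0, 323.0], 0.73), ([262.0, 271.0], 0.66)]
hook_beak [([207.0, 268.0], 0.91), ([342.0, 278.0], 0.72), ([315.0, 160.0], 0.67), ([226.0, 184.0], 0.56)]
stand [([266.0, 349.0], 0.97)]
rack [([235.0, 213.0], 0.78)]
stop [([264.0, 210.0], 0.97)]
film_tray [([203.0, 191.0], 0.8), ([182.0, 268.0], 0.59)]
film_tray_lip [([260.0, 288.0], 0.69), ([222.0, 186.0], 0.66)]
paper_tray [([190.0, 218.0], 0.63)]
bottle [([183.0, 268.0], 0.84)]
film_can [([318.0, 161.0], 0.74)]
```

View pics/top0.png

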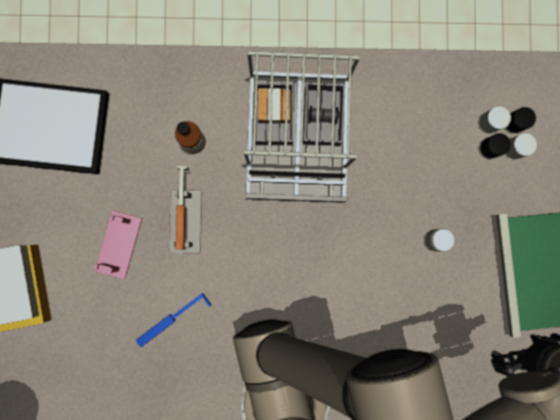

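View pics/side0.png

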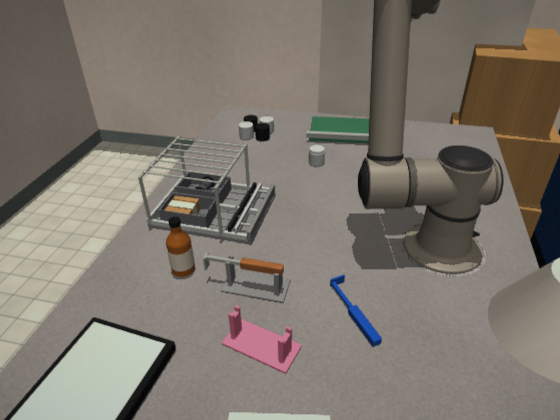

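Top view: the orange-handled hook lies on the grey stand (181,228), with its beak near (183,168). Look-alikes are the blue hook at (175,318) and the pink stand at (118,245), which I leave alone. The film spool (dark, lying across) is in the right-hand bay at (323,115), and the paper tray is in the left bay at (273,104). I'll check this choice in one close crop.

```bash
python3 - <<'E'
from h import *
im=cv2.imread("pics/top0.png")
cv2.imwrite("pics/c1.png",cv2.resize(im[45:258,165:365],None,fx=2.8,fy=2.8,interpolation=cv2.INTER_CUBIC)) 
im=cv2.imread("pics/side0.png")
cv2.imwrite("pics/c2.png",cv2.resize(im[130:305,130:300],None,fx=3.4,fy=3.4,interpolation=cv2.INTER_CUBIC)) 
E
```

```text
(no output)
```

View pics/c1.png

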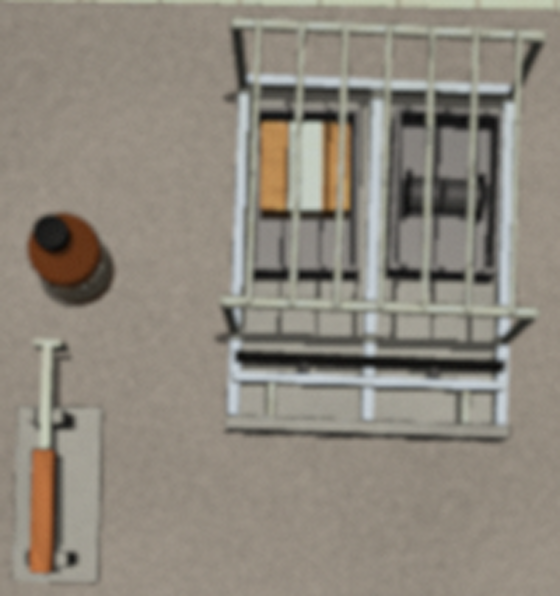

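View pics/c2.png

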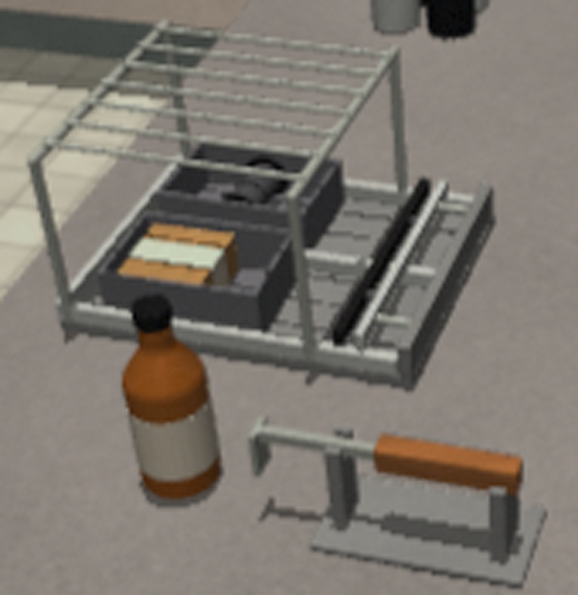

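```bash
python3 - <<'E'
from h import *
T=lambda u,v:(165+u/2.8,45+v/2.8)
S=lambda u,v:(130+u/3.4,130+v/3.4)
print("cams",onz("top",(280,210),0),-cal("top")[3].T@cal("top")[4],-cal("side")[3].T@cal("side")[4])
for k,uv,z in [("hrear",T(42,571),.087),("hfront",T(44,451),.087),("beaktop",T(47,346),.08),("roofL",T(222,304),.189),("roofR",T(536,314),.189),
 ("deckFL",T(228,430),.012),("deckFR",T(507,437),.012),("trayFrimL",T(388,270),.062),("trayFrimR",T(492,274),.062),("trayBackL",T(400,113),.062),("trayBackR",T(496,118),.062),("buffL",T(238,352),.046),("buffR",T(503,361),.046),
 ("bottle",T(52,235),.17),("midguideF",T(368,420),.028),("midguideB",T(376,98),.028),("stbase",T(18,407),.008),("st2",T(102,409),.008),("st3",T(99,582),.008),("st4",T(13,579),.008)]:
    print("top",k,np.round(onz("top",uv,z)*1000,1))
for k,uv,z in [("hrear",S(522,470),.075),("hfrontTop",S(378,437),.087),("beaktop",S(260,423),.08),("beakbot",S(258,470),.04),("roofL",S(300,195),.182),("roofR",S(397,52),.182),("trayFR",S(343,160),.062),("trayFL",S(305,190),.062),("paperFL",S(262,285),.062)]:
    print("side",k,np.round(onz("side",uv,z)*1000,1))
E
```

```text
cams [0.50512733 0.01641586 0.        ] [0.42773119 0.04118259 1.30453289] [0.21193457 1.04666102 0.84670139]
top hrear [402.3 263.2  87. ]
top hfront [507.8 263.1  87. ]
top beaktop [601.8 263.2  80. ]
top roofL [622.1 102.2 189. ]
top roofR [ 616.7 -154.5  189. ]
top deckFL [533.9 105.2  12. ]
top deckFR [ 529.4 -158.    12. ]
top trayFrimL [677.1 -41.4  62. ]
top trayFrimR [ 674.5 -136.5   62. ]
top trayBackL [822.1 -51.8  62. ]
top trayBackR [ 818.8 -140.    62. ]
top buffL [602.9  95.   46. ]
top buffR [ 596.9 -149.    46. ]
top bottle [681.4 244.1 170. ]
top midguideF [543.  -25.6  28. ]
top midguideB [846.9 -31.7  28. ]
top stbase [554.2 302.4   8. ]
top st2 [553.  223.9   8. ]
top st3 [390.6 224.5   8. ]
top st4 [393.  304.5   8. ]
side hrear [399.8 260.2  75. ]
side hfrontTop [508.5 262.   87. ]
side beaktop [603.  259.6  80. ]
side beakbot [605.5 269.4  40. ]
side roofL [618.1 101.2 182. ]
side roofR [ 612.3 -146.9  182. ]
side trayFR [ 671.5 -137.4   62. ]
side trayFL [689.7 -78.7  62. ]
side paperFL [675.2  72.5  62. ]
```

```bash
cat >> h.py <<'E'
def go(p,yaw=0):
    "shift (mm, tool axes) to put TCP at p (mm); roll for jaws along y turned by yaw"
    s=st(); M=R.from_rotvec(s["ee_rot"]).as_matrix(); print(np.round(M,3).tolist())
    d=np.array(p)-1000*np.array(s["tcp_pos"]); print("world",np.round(d,1),"tool",np.round(M.T@d,1))
    x=M[:,0]; a=np.arctan2(x[1],x[0])  # heading of jaw axis; tool y down -> +roll lowers heading
    r=(a-(np.pi/2+yaw)+np.pi/2)%np.pi-np.pi/2; print("roll",round(r,3))
E
python3 -c "
from h import *
go([454,263,180])"
```

```text
{'time_s': 1.1, 'tcp_pos': [0.2, -0.4854, 0.2313], 'ee_rot': [-1.3691, 0.9167, -0.9168], 'contact_force': [-0.3259, 0.198, -1.0133], 'moment': [-0.0116, -0.0888, -0.0302], 'width': 0.0854, 'joint_positions': [-1.326, 0.342, 1.5241, 0.0, 1.2754, -0.146]}
[[0.381, 0.0, 0.925], [-0.925, -0.0, 0.381], [0.0, -1.0, 0.0]]
world [254.  748.4 -51.3] tool [-595.3   51.3  519.9]
roll 0.391
```

```bash
python3 -m inch '[[[0,0,0,0.13,0],[0,0,0,0.13,0],[0,0,0,0.131,0],[-55,0,45,0,0],[-55,0,45,0,0],[-55,0,45,0,0],[-55,0,45,0,0],[-55,0,35,0,0],[-55,0,20,0,0],[-55,0,10,0,0],[-55,0,0,0,0],[-55,0,0,0,0]]]' 60
python3 -c "
from h import *
go([454,263,150])"
```

```text
time_s: 2.6
tcp_pos: [0.4219, -0.0175, 0.2314]
ee_rot: [-1.209, 1.209, -1.21]
contact_force: [1.7, 0.3, -0.4]
width: 0.0855
{'time_s': 2.6, 'tcp_pos': [0.4219, -0.0175, 0.2314], 'ee_rot': [-1.2087, 1.2088, -1.2098], 'contact_force': [1.7474, 0.3089, -0.3507], 'moment': [0.0137, -0.067, 0.0251], 'width': 0.0855, 'joint_positions': [-0.2234, 0.1523, 1.7817, -0.0, 1.2069, 1.3477]}
[[-0.0, 0.001, 1.0], [-1.0, -0.0, -0.0], [0.0, -1.0, 0.001]]
world [ 32.1 280.5 -81.4] tool [-280.5   81.4   32. ]
roll -0.0
```

```bash
python3 -m inch '[[[-56,0,6,0,0],[-56,0,6,0,0],[-56,0,6,0,0],[-56,0,7,0,0],[-57,0,7,0,0],[0,20,0,0,0],[0,20,0,0,0],[0,0,0,0,0]]]'
python3 - <<'E'
from h import *
go([454,263,56])
save(bot.capture("wrist"),"w1.png")
for t in("hook","hook_beak","stand"):
  for d in bot.tip_of("wrist",t)[:2]:
    z={"hook":.075,"hook_beak":.04,"stand":0}[t]; print(t,np.round(d["uv"]),d["confidence"],np.round(onz("wrist",d["uv"],z)*1000,1))
E
```

```text
time_s: 3.6
tcp_pos: [0.4531, 0.2616, 0.19]
ee_rot: [-1.213, 1.211, -1.209]
contact_force: [0.6, 0.2, -0.0]
width: 0.0851
{'time_s': 3.6, 'tcp_pos': [0.4531, 0.2616, 0.19], 'ee_rot': [-1.2126, 1.2107, -1.2086], 'contact_force': [0.5695, 0.222, -0.0358], 'moment': [0.0282, -0.0481, 0.0196], 'width': 0.0851, 'joint_positions': [0.3771, 0.3778, 1.5909, -0.0001, 1.1764, 1.9477]}
[[0.0, -0.003, 1.0], [-1.0, -0.001, 0.0], [0.001, -1.0, -0.003]]
world [   0.9    1.4 -134. ] tool [ -1.6 134.    1.3]
roll 0.0
hook [276. 200.] 0.59 [460.2 267.3  75. ]
hook_beak [338. 350.] 0.7 [282.1 201.5  40. ]
hook_beak [280.   8.] 0.58 [611.1 264.   40. ]
stand [277. 184.] 0.69 [459.2 268.4   0. ]
stand [119. 238.] 0.61 [397.  444.9   0. ]
```

View pics/w1.png

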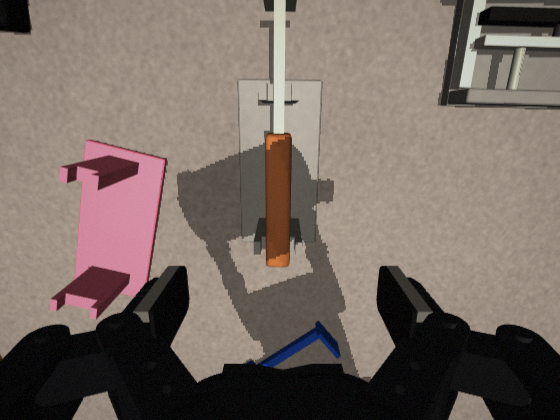

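The view shows the orange handle from (279,134) at the front to (279,262) at the rear, centred on the grey stand. The pink stand is at the left, and part of the blue hook shows at the bottom.

```bash
python3 - <<'E'
from h import *
for uv in [(280,134),(278,266),(266,134),(292,134),(266,263),(290,263)]: print(uv,np.round(onz("wrist",uv,.087)*1000,1))
for uv in [(239,80),(321,80)]: print(uv,np.round(onz("wrist",uv,.008)*1000,1))
E
```

```text
(280, 134) [515. 264.  87.]
(278, 266) [405.9 266.   87. ]
(266, 134) [515.1 274.5  87. ]
(292, 134) [515.  254.9  87. ]
(266, 263) [408.7 276.1  87. ]
(290, 263) [408.7 255.8  87. ]
(239, 80) [560.7 303.4   8. ]
(321, 80) [560.6 225.7   8. ]
```

```bash
python3 -m inch '[[[-2.4,40,3,0,0],[0,40,0,0,0],[0,30,0,0,0],[0,15,0,0,0],[0,8,0,0,0],[0,0,0,0,0.4],[0,0,0,0,0.8],[0,0,0,0,1],[0,0,0,0,1],[0,0,0,0,1],[0,0,0,0,1]]]' 60
python3 -c "
from h import *
st()"
```

```text
time_s: 5.18
tcp_pos: [0.4575, 0.2643, 0.059]
ee_rot: [-1.208, 1.209, -1.21]
contact_force: [-0.6, -1.1, 6.6]
width: 0.0187
{'time_s': 5.175, 'tcp_pos': [0.4575, 0.2643, 0.059], 'ee_rot': [-1.2078, 1.2086, -1.2097], 'contact_force': [-0.5642, -1.1167, 6.6188], 'moment': [-0.0205, 0.1573, 0.0015], 'width': 0.0187, 'joint_positions': [0.3789, 0.5491, 1.7296, -0.0001, 0.8615, 1.95]}
```

```bash
python3 -m inch '[[[0,-10,0,0,1],[0,-20,0,0,1],[0,-30,0,0,1],[0,-30,0,0,1],[0,0,0,0,1]]]' 60
python3 - <<'E'
from h import *
s=st(); save(bot.capture("side"),"s1.png")
p=np.array(s["tcp_pos"])
for q in ([-.0,0,.0165],[.15,0,.0165-.035]): print(proj("side",p+q))
print([(np.round(d["uv"]),d["confidence"]) for d in bot.tip_of("side","hook_beak")])
im=cv2.imread("pics/s1.png"); cv2.imwrite("pics/s1c.png",cv2.resize(im[130:305,130:310],None,fx=3.2,fy=3.2,interpolation=cv2.INTER_CUBIC))
E
```

```text
time_s: 5.8
tcp_pos: [0.4582, 0.2646, 0.1505]
ee_rot: [-1.205, 1.207, -1.21]
contact_force: [-0.1, -0.3, -1.5]
width: 0.0191
{'time_s': 5.8, 'tcp_pos': [0.4582, 0.2646, 0.1505], 'ee_rot': [-1.2047, 1.2068, -1.2102], 'contact_force': [-0.0922, -0.3385, -1.4681], 'moment': [0.009, 0.0614, -0.0149], 'width': 0.0191, 'joint_positions': [0.3789, 0.426, 1.6354, -0.0001, 1.0755, 1.9499]}
[258.92524388 237.4459311 ]
[201.53746208 239.81658933]
[(array([342., 278.]), 0.82), (array([201., 239.]), 0.72)]
```

View pics/s1c.png

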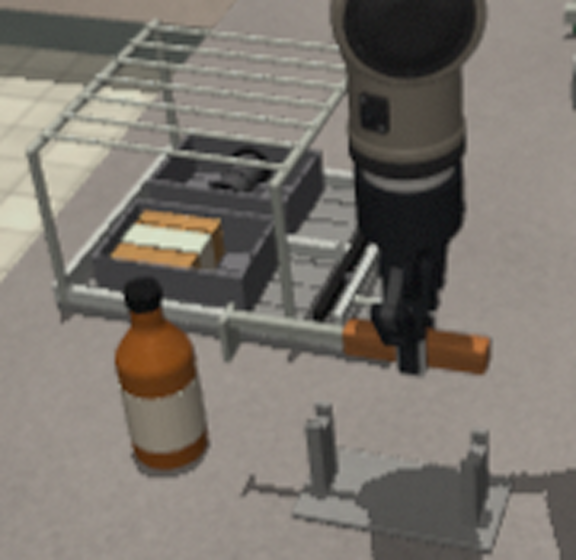

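```bash
python3 -m inch '[[[0,0,-20,0,1],[30,0,-13,0,1],[50,0,0,0,1],[50,0,0,0,1],[50,0,0,0,1],[50,0,0,0,1],[50,0,0,0,1],[40,0,0,0,1],[22,10,0,0.02,1],[10,15,0,0,1],[0,12,0,0,1],[0,0,0,0,1]]]' 60
python3 - <<'E'
from h import *
go([546,-89.5,113],-.02)
save(bot.capture("top"),"t2.png"); save(bot.capture("wrist"),"w2.png")
for n in("top","wrist"):
  for t in("film_tray_lip","hook_beak"):
    for d in bot.tip_of(n,t)[:3]:
      z={"hook_beak":.095,"film_tray_lip":.062}[t]; print(n,t,np.round(d["uv"]),d["confidence"],np.round(onz(n,d["uv"],z)*1000,1))
E
```

```text
time_s: 7.4
tcp_pos: [0.4226, -0.0871, 0.1099]
ee_rot: [-1.201, 1.227, -1.221]
contact_force: [-0.2, -0.3, -0.9]
width: 0.0193
{'time_s': 7.4, 'tcp_pos': [0.4226, -0.0871, 0.1099], 'ee_rot': [-1.2012, 1.2271, -1.2213], 'contact_force': [-0.2329, -0.2595, -0.8655], 'moment': [-0.0112, 0.0464, 0.0454], 'width': 0.0193, 'joint_positions': [-0.3812, 0.3294, 1.9351, 0.0, 0.8808, 1.2096]}
[[-0.02, -0.003, 1.0], [-1.0, 0.001, -0.02], [-0.001, -1.0, -0.003]]
world [123.4  -2.4   3.1] tool [-1.000e-01 -3.500e+00  1.234e+02]
roll -0.0
top hook_beak [325. 182.] 0.74 [570.3 -92.   95. ]
top hook_beak [212. 306.] 0.68 [265.2 182.5  95. ]
top hook_beak [270. 114.] 0.54 [737.4  45.1  95. ]
```

View pics/w2.png

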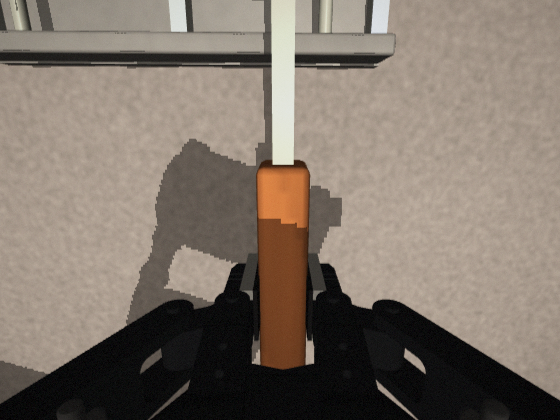

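```bash
python3 -m inch '[[[0,0,20,0,1],[0,0,30,0,1],[0,0,30,0,1],[0,0,25,0,1],[0,0,15,0,1],[0,0,5,0,1],[0,0,0,0,1]]]' 60
python3 - <<'E'
from h import *
s=st()
im=bot.capture("side"); save(im,"s3.png"); t=bot.capture("top"); save(t,"t3.png")
a=cv2.resize(im[130:240,140:290],None,fx=3.6,fy=3.6,interpolation=cv2.INTER_CUBIC)
b=cv2.resize(t[50:240,240:360],None,fx=2.08,fy=2.08,interpolation=cv2.INTER_CUBIC)
b=cv2.resize(b,(250,396)); save(np.hstack([a,b]),"c3.png")
for n in("top","side"):
  for q in("film_tray_lip","hook_beak"): print(n,q,[(np.round(d["uv"],1),d["confidence"]) for d in bot.tip_of(n,q)[:3]])
M=R.from_rotvec(s["ee_rot"]).as_matrix(); p=np.array(s["tcp_pos"])+M@[0,-.0165+.035,.15]; print(p,proj("side",p),proj("top",p))
E
```

```text
time_s: 8.57
tcp_pos: [0.5485, -0.0902, 0.1113]
ee_rot: [-1.2, 1.224, -1.224]
contact_force: [-0.2, 0.4, -1.4]
width: 0.0193
{'time_s': 8.575, 'tcp_pos': [0.5485, -0.0902, 0.1113], 'ee_rot': [-1.2, 1.2241, -1.2237], 'contact_force': [-0.207, 0.4179, -1.3727], 'moment': [-0.008, 0.0064, -0.0215], 'width': 0.0193, 'joint_positions': [-0.3008, 0.519, 1.6006, -0.0001, 1.0223, 1.2899]}
top film_tray_lip [(array([322.4, 139.9]), 0.62)]
top hook_beak []
side film_tray_lip [(array([224.2, 184.2]), 0.62)]
side hook_beak [(array([217.4, 173.2]), 0.8), (array([342.4, 277.1]), 0.61)]
[ 0.69843394 -0.09317931  0.09271644] [217.80938099 175.14796133] [325.17243989 130.71944169]
```

View pics/c3.png

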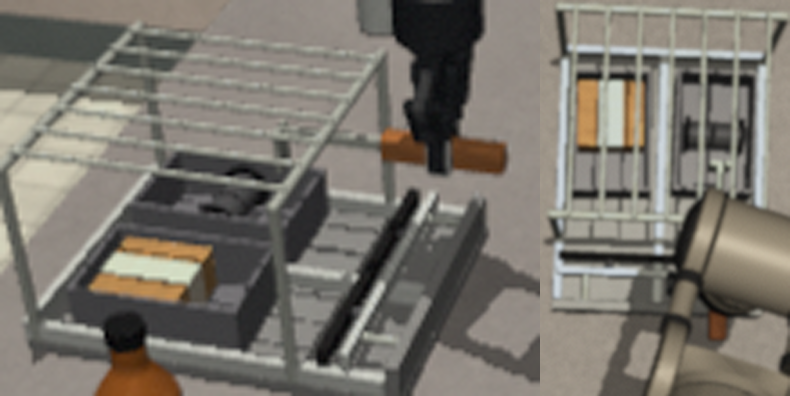

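```bash
python3 -m inch '[[[0,10,0,0,1],[0,15,0,0,1],[0,15,0,0,1],[0,10,0,0,1],[0,5,0,0,1],[0,3,0,0,1],[0,0,0,0,1]]]' 60
python3 -c "
from h import *
st()"
```

```text
time_s: 9.75
tcp_pos: [0.5489, -0.0904, 0.0534]
ee_rot: [-1.2, 1.224, -1.224]
contact_force: [-0.4, -0.2, -1.0]
width: 0.0192
{'time_s': 9.75, 'tcp_pos': [0.5489, -0.0904, 0.0534], 'ee_rot': [-1.1995, 1.2237, -1.2243], 'contact_force': [-0.3576, -0.2396, -1.0403], 'moment': [-0.0085, 0.0057, 0.019], 'width': 0.0192, 'joint_positions': [-0.301, 0.5973, 1.6525, -0.0001, 0.8915, 1.29]}
```

```bash
python3 -m inch '[[[0,0,-4,0,1],[0,0,-4,0,1],[0,0,-4,0,1],[0,0,-4,0,1],[0,0,-4,0,1],[0,0,-4,0,1],[0,0,-4,0,1],[0,0,-4,0,1],[0,0,-4,0,1],[0,0,-4,0,1]]]' 60
python3 - <<'E'
from h import *
st(); t=bot.capture("side"); save(t,"s4.png")
for q in("film_tray_lip","hook_beak","film_tray"): print(q,[(np.round(d["uv"],1),d["confidence"],onz("side",d["uv"],.062).round(3)) for d in bot.tip_of("side",q)[:3]])
E
```

```text
time_s: 11.0
tcp_pos: [0.5086, -0.0896, 0.0533]
ee_rot: [-1.2, 1.224, -1.224]
contact_force: [1.5, 0.4, -2.1]
width: 0.0192
{'time_s': 11.0, 'tcp_pos': [0.5086, -0.0896, 0.0533], 'ee_rot': [-1.1995, 1.2238, -1.2243], 'contact_force': [1.4607, 0.3949, -2.0704], 'moment': [-0.0543, -0.4089, -0.0319], 'width': 0.0192, 'joint_positions': [-0.3228, 0.5418, 1.7668, -0.0001, 0.8327, 1.2682]}
film_tray_lip [(array([233.1, 185.2]), 0.79, array([ 0.649, -0.092,  0.062]))]
hook_beak [(array([340.4, 279.2]), 0.85, array([0.259, 0.254, 0.062])), (array([230.6, 192.7]), 0.8, array([ 0.643, -0.049,  0.062]))]
film_tray [(array([209.2, 191.5]), 0.56, array([ 0.711, -0.041,  0.062]))]
```

```bash
python3 -m inch '[[[0,0,-4,0,1],[0,0,-4,0,1],[0,0,-4,0,1],[0,0,-4,0,1],[0,0,-4,0,1],[0,0,-4,0,1],[0,0,-4,0,1],[0,0,-4,0,1],[0,0,-2,0,1],[0,0,0,0,1]]]' 60
python3 - <<'E'
from h import *
s=st(); t=bot.capture("side"); save(t,"s5.png"); a=cv2.resize(t[150:240,190:280],None,fx=5,fy=5,interpolation=cv2.INTER_CUBIC); save(a,"c5.png")
for q in("film_tray_lip",): print(q,[(np.round(d["uv"],1),d["confidence"],onz("side",d["uv"],.062).round(3)) for d in bot.tip_of("side",q)[:3]])
E
```

```text
time_s: 12.45
tcp_pos: [0.4743, -0.0888, 0.0533]
ee_rot: [-1.2, 1.225, -1.224]
contact_force: [0.2, 0.4, -2.1]
width: 0.0192
{'time_s': 12.45, 'tcp_pos': [0.4743, -0.0888, 0.0533], 'ee_rot': [-1.2, 1.2247, -1.2237], 'contact_force': [0.1548, 0.4167, -2.1378], 'moment': [0.0038, 0.0048, -0.0042], 'width': 0.0192, 'joint_positions': [-0.344, 0.4964, 1.8595, -0.0002, 0.7865, 1.2472]}
film_tray_lip [(array([242.8, 188.5]), 0.65, array([ 0.612, -0.08 ,  0.062]))]
```

View pics/c5.png

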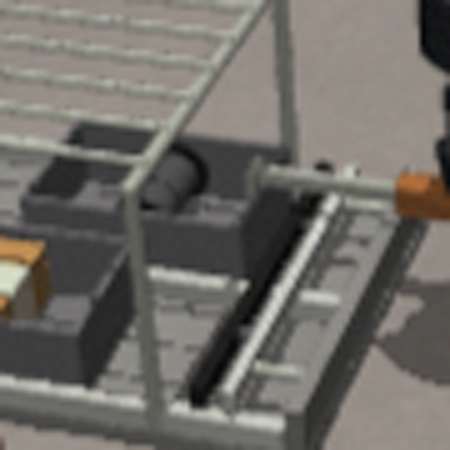

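The tray's front, seen at about crop (245,270), is a few mm short of the dark buffer. I'll creep forward from here.

```bash
for i in 1; do python3 -m inch '[[[0,0,-2,0,1],[0,0,-2,0,1]]]' 60; done; python3 -m inch '[[[0,0,-2,0,1],[0,0,-1,0,1]]]'; python3 -c "
from h import *
st()"
```

```text
time_s: 12.8
tcp_pos: [0.4709, -0.0888, 0.0533]
ee_rot: [-1.199, 1.224, -1.224]
contact_force: [2.9, 0.0, -2.9]
width: 0.0189
time_s: 13.05
tcp_pos: [0.4677, -0.0888, 0.0533]
ee_rot: [-1.199, 1.224, -1.224]
contact_force: [2.3, 0.4, -3.0]
width: 0.0188
{'time_s': 13.05, 'tcp_pos': [0.4677, -0.0888, 0.0533], 'ee_rot': [-1.1995, 1.2239, -1.2243], 'contact_force': [2.2785, 0.4053, -3.036], 'moment': [-0.0402, -0.2572, 0.0138], 'width': 0.0188, 'joint_positions': [-0.3487, 0.4872, 1.8779, -0.0001, 0.7763, 1.2424]}
```

Still only sliding friction (about 2 N).

```bash
python3 -m inch '[[[0,0,-1.5,0,1],[0,0,-1.5,0,1]]]';  python3 -m inch '[[[0,0,-1.5,0,1]]]'
```

```text
time_s: 13.3
tcp_pos: [0.4647, -0.0887, 0.0533]
ee_rot: [-1.2, 1.224, -1.224]
contact_force: [3.0, -0.3, -2.3]
width: 0.0194
time_s: 13.42
tcp_pos: [0.4632, -0.0887, 0.0533]
ee_rot: [-1.2, 1.224, -1.224]
contact_force: [2.7, -0.3, -2.1]
width: 0.0191
```

```bash
python3 -c "
from h import *
st()"
```

```text
{'time_s': 13.425, 'tcp_pos': [0.4632, -0.0887, 0.0533], 'ee_rot': [-1.1996, 1.2239, -1.2243], 'contact_force': [2.6531, -0.2833, -2.1087], 'moment': [0.005, -0.3039, 0.0524], 'width': 0.0191, 'joint_positions': [-0.3519, 0.4813, 1.8899, -0.0001, 0.7703, 1.2393]}
```

```bash
for k in 1; do python3 -m inch '[[[0,0,-1.5,0,1]]]'; done; python3 -m inch '[[[0,0,-1.5,0,1]]]'; python3 -c "
from h import *
st()"
```

```text
time_s: 13.55
tcp_pos: [0.4617, -0.0886, 0.0533]
ee_rot: [-1.2, 1.224, -1.224]
contact_force: [2.8, 0.9, -2.5]
width: 0.0191
time_s: 13.68
tcp_pos: [0.4602, -0.0886, 0.0533]
ee_rot: [-1.2, 1.224, -1.224]
contact_force: [1.5, -0.6, -2.1]
width: 0.0189
{'time_s': 13.675, 'tcp_pos': [0.4602, -0.0886, 0.0533], 'ee_rot': [-1.1995, 1.2239, -1.2243], 'contact_force': [1.4623, -0.6023, -2.0897], 'moment': [-0.0657, -0.2233, 0.0188], 'width': 0.0189, 'joint_positions': [-0.354, 0.4773, 1.8978, -0.0001, 0.7663, 1.2371]}
```

```bash
python3 -m inch '[[[0,0,-1.5,0,1]]]'; python3 -m inch '[[[0,0,-1.5,0,1]]]'; python3 -c "
from h import *
st()"
```

```text
time_s: 13.8
tcp_pos: [0.4587, -0.0886, 0.0533]
ee_rot: [-1.199, 1.224, -1.224]
contact_force: [3.9, 0.4, -2.8]
width: 0.0193
time_s: 13.92
tcp_pos: [0.4576, -0.0886, 0.0534]
ee_rot: [-1.199, 1.223, -1.225]
contact_force: [5.6, 0.5, -3.1]
width: 0.0192
{'time_s': 13.925, 'tcp_pos': [0.4576, -0.0886, 0.0534], 'ee_rot': [-1.199, 1.2231, -1.2248], 'contact_force': [5.601, 0.4951, -3.06], 'moment': [0.0381, -0.5308, 0.0451], 'width': 0.0192, 'joint_positions': [-0.356, 0.4734, 1.9053, 0.0001, 0.7617, 1.2349]}
```

```bash
python3 -m inch '[[[0,0,-1.5,0,1]]]'; python3 -c "
from h import *
st()"
```

```text
time_s: 14.05
tcp_pos: [0.4566, -0.0887, 0.0534]
ee_rot: [-1.198, 1.222, -1.225]
contact_force: [6.4, 1.8, -4.5]
width: 0.0191
{'time_s': 14.05, 'tcp_pos': [0.4566, -0.0887, 0.0534], 'ee_rot': [-1.1984, 1.2224, -1.2254], 'contact_force': [6.4128, 1.7783, -4.5164], 'moment': [0.1827, -0.8192, 0.033], 'width': 0.0191, 'joint_positions': [-0.3569, 0.4716, 1.9088, 0.0004, 0.7591, 1.2339]}
```

The force is rising from about 2.3 N to 6.4 N, so the tray has met the buffer. One more small nudge, then hold.

```bash
python3 -m inch '[[[0,0,-1,0,1],[0,0,0,0,1],[0,0,0,0,1]]]'; python3 -c "
from h import *
st()"
```

```text
time_s: 14.42
tcp_pos: [0.456, -0.0887, 0.0535]
ee_rot: [-1.198, 1.222, -1.226]
contact_force: [8.1, 0.6, -5.4]
width: 0.0193
{'time_s': 14.425, 'tcp_pos': [0.456, -0.0887, 0.0535], 'ee_rot': [-1.1981, 1.2218, -1.2258], 'contact_force': [8.1208, 0.596, -5.3697], 'moment': [0.1377, -0.7604, 0.0757], 'width': 0.0193, 'joint_positions': [-0.3575, 0.4704, 1.9109, 0.0005, 0.7575, 1.2331]}
```

```bash
python3 -m inch '[[[0,0,1,0,1],[0,0,1.5,0,1],[0,0,2,0,1],[0,0,4,0,1],[0,0,4,0,1],[0,0,4,0,1],[0,0,0,0,1]]]'; python3 - <<'E'
from h import *
st(); t=bot.capture("side"); save(t,"s6.png"); a=cv2.resize(t[140:240,180:290],None,fx=5,fy=5,interpolation=cv2.INTER_CUBIC); save(a,"c6.png")
for q in("film_tray_lip","hook_beak"): print(q,[(np.round(d["uv"],1),d["confidence"],onz("side",d["uv"],.062).round(3)) for d in bot.tip_of("side",q)[:3]])
E
```

```text
time_s: 15.3
tcp_pos: [0.4715, -0.0888, 0.0533]
ee_rot: [-1.2, 1.224, -1.224]
contact_force: [-1.1, 0.7, -2.0]
width: 0.0191
{'time_s': 15.3, 'tcp_pos': [0.4715, -0.0888, 0.0533], 'ee_rot': [-1.1996, 1.2238, -1.2241], 'contact_force': [-1.1087, 0.6547, -2.0054], 'moment': [-0.0009, 0.1008, -0.0335], 'width': 0.0191, 'joint_positions': [-0.3461, 0.4924, 1.8677, -0.0001, 0.7813, 1.2449]}
film_tray_lip [(array([248. , 185.2]), 0.82, array([ 0.601, -0.102,  0.062]))]
hook_beak [(array([244.2, 194.1]), 0.95, array([ 0.598, -0.05 ,  0.062]))]
```

View pics/c6.png

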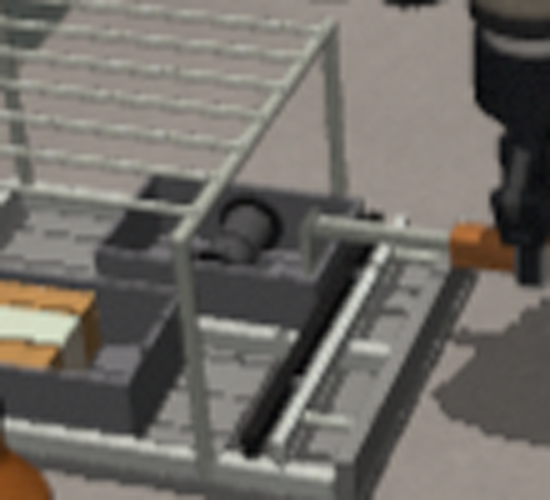

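Tray front sits against the black buffer and the beak stands clear of the wall, so I'll lift and withdraw.

```bash
python3 -m inch '[[[0,-10,0,0,1],[0,-18,0,0,1],[0,-20,0,0,1],[0,-10,0,0,1],[0,0,-10,0,1],[0,0,-20,0,1],[0,-5,-15,0,1],[0,-20,0,-0.02,1],[-20,-13,0,0,1],[-40,0,0,0,1],[-50,0,0,0,1],[-50,0,0,0,1]]]'; python3 -m inch '[[[-50,0,0,0,1],[-50,0,0,0,1],[-45,0,5,0,1],[-30,0,10,0,1],[-15,0,10,0,1],[0,0,5,0,1],[0,0,0,0,1]]]'; python3 - <<'E'
from h import *
go([457.5,264.3,80])
save(bot.capture("side"),"s7.png")
print([(np.round(d["uv"],1),d["confidence"]) for d in bot.tip_of("side","hook_beak")[:3]])
s=bot.get_state();M=R.from_rotvec(s["ee_rot"]).as_matrix(); p=np.array(s["tcp_pos"])+M@[0,-.0165+.035,.15]; print(p,proj("side",p))
print([(np.round(d["uv"],1),d["confidence"],onz("side",d["uv"],.062).round(3)) for d in bot.tip_of("side","film_tray_lip")[:3]])
E
```

```text
time_s: 16.95
tcp_pos: [0.4256, 0.0732, 0.1493]
ee_rot: [-1.209, 1.21, -1.21]
contact_force: [0.9, -0.7, -1.5]
width: 0.0188
time_s: 17.82
tcp_pos: [0.4561, 0.2612, 0.149]
ee_rot: [-1.21, 1.21, -1.21]
contact_force: [-0.3, 0.1, -2.2]
width: 0.0191
{'time_s': 17.825, 'tcp_pos': [0.4561, 0.2612, 0.149], 'ee_rot': [-1.2099, 1.21, -1.2099], 'contact_force': [-0.2866, 0.0987, -2.2325], 'moment': [0.0123, 0.0552, -0.0116], 'width': 0.0191, 'joint_positions': [0.3744, 0.4248, 1.6421, -0.0004, 1.0756, 1.9462]}
[[-0.001, -0.001, 1.0], [-1.0, -0.001, -0.001], [0.001, -1.0, -0.001]]
world [  1.4   3.1 -69. ] tool [-3.1 69.   1.5]
roll -0.001
[(array([206.2, 238.9]), 0.91), (array([344.8, 278. ]), 0.61)]
[0.60594492 0.26089605 0.1305725 ] [202.99157852 239.4397758 ]
[(array([249. , 186.5]), 0.67, array([ 0.596, -0.095,  0.062]))]
```

```bash
python3 - <<'E'
from h import *
a=cv2.imread("pics/w2.png"); im=bot.capture("wrist"); save(im,"w7.png"); b=im[:,:,::-1]
for x in(a,b):
    c=x[100:300,283].astype(int); o=(c[:,2]-c[:,0]); print(100+np.argmax(o>60), x[120:160:20,240:320].astype(int).sum(2).tolist()[0][::8])
save(np.hstack([im[60:400,150:420],a[60:400,150:420,::-1]]),"c7.png")
E
```

```text
167 [493, 452, 486, 485, 591, 676, 673, 456, 461, 469]
167 [525, 538, 541, 284, 643, 674, 674, 549, 548, 552]
```

View pics/c7.png

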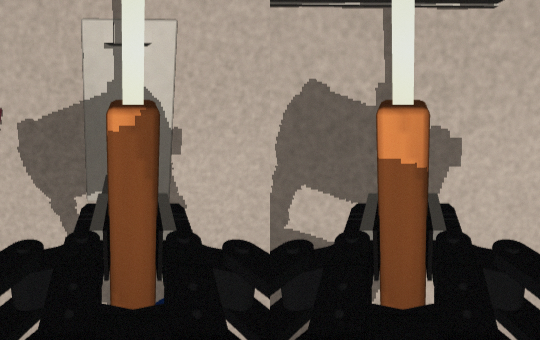

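The grip has not slipped: the handle's front edge is at row 167 both before and after. Now I'll lower it into the forks.

```bash
python3 -m inch '[[[-3.1,20,1.5,0,1],[0,25,0,0,1],[0,20,0,0,1],[0,12,0,0,1],[0,7,0,0,1],[0,3,0,0,1],[0,0,0,0,1]]]'; python3 -c "
from h import *
st()"
```

```text
time_s: 18.9
tcp_pos: [0.458, 0.2652, 0.0626]
ee_rot: [-1.209, 1.209, -1.21]
contact_force: [-0.4, 0.4, -1.3]
width: 0.019
{'time_s': 18.9, 'tcp_pos': [0.458, 0.2652, 0.0626], 'ee_rot': [-1.2086, 1.209, -1.2095], 'contact_force': [-0.4042, 0.4303, -1.328], 'moment': [0.039, 0.0826, 0.0535], 'width': 0.019, 'joint_positions': [0.3801, 0.5455, 1.7233, -0.0001, 0.8724, 1.9512]}
```

```bash
python3 -m inch '[[[0.8,1,0,0,1],[0,1,0,0,1],[0,0.8,0,0,1],[0,0,0,0,1]]]'; python3 -m inch '[[[0,0.7,0,0,1],[0,0,0,0,1]]]'
```

```text
time_s: 19.4
tcp_pos: [0.4578, 0.2644, 0.0594]
ee_rot: [-1.209, 1.209, -1.209]
contact_force: [-0.1, 0.4, -0.8]
width: 0.0191
time_s: 19.65
tcp_pos: [0.4579, 0.2644, 0.059]
ee_rot: [-1.209, 1.209, -1.209]
contact_force: [-0.2, -0.3, 2.0]
width: 0.0192
```

Supported by the forks (+2 N). Next is to open, then rise straight up.

```bash
python3 -m inch '[[[0,0,0,0,0.7],[0,0,0,0,0.4],[0,0,0,0,0],[0,0,0,0,0],[0,0,0,0,0],[0,0,0,0,0],[0,-15,0,0,0],[0,-40,0,0,0],[0,-50,0,0,0],[0,-50,0,0,0],[0,0,-50,0,0],[0,0,0,0,0]]]'; python3 - <<'E'
from h import *
st()
im=bot.capture("side"); save(im,"s8.png"); t=bot.capture("top"); save(t,"t8.png")
for n in("side","top"):
  for q in("hook","hook_beak","film_tray_lip"): print(n,q,[(np.round(d["uv"],1),d["confidence"]) for d in bot.tip_of(n,q)[:3]])
a=cv2.resize(im[140:320,150:310],None,fx=2.8,fy=2.8,interpolation=cv2.INTER_CUBIC); b=cv2.resize(t[40:265,160:360],None,fx=1.7,fy=2.24,interpolation=cv2.INTER_CUBIC)
save(np.hstack([a,b[:504]]),"c8.png")
x=cv2.imread("pics/side0.png").astype(int)[:,:,::-1]
d=np.abs(x-im).sum(2)>90; ys,xs=np.where(d[240:305,195:300]); print("stand-area changed px",len(ys))
E
```

```text
time_s: 21.15
tcp_pos: [0.4052, 0.2643, 0.2153]
ee_rot: [-1.21, 1.208, -1.208]
contact_force: [0.6, -0.0, 0.2]
width: 0.0856
{'time_s': 21.15, 'tcp_pos': [0.4052, 0.2643, 0.2153], 'ee_rot': [-1.2095, 1.2083, -1.2081], 'contact_force': [0.5803, -0.0167, 0.1507], 'moment': [0.0018, -0.0048, -0.0482], 'width': 0.0856, 'joint_positions': [0.4192, 0.2812, 1.6591, 0.0002, 1.2011, 1.9887]}
side hook [(array([366.6, 322. ]), 0.91), (array([263.8, 267.2]), 0.64)]
side hook_beak [(array([342.9, 278.5]), 0.69), (array([208.5, 266.1]), 0.65), (array([225.5, 196.4]), 0.59)]
side film_tray_lip [(array([247.6, 188.9]), 0.92)]
top hook [(array([181.1, 229.2]), 0.62), (array([155.4, 333.2]), 0.45)]
top hook_beak [(array([184.2, 170.1]), 0.96), (array([210.1, 305.8]), 0.63), (array([186. , 229.6]), 0.16)]
top film_tray_lip [(array([322.6, 173.5]), 0.73)]
stand-area changed px 707
```

View pics/c8.png

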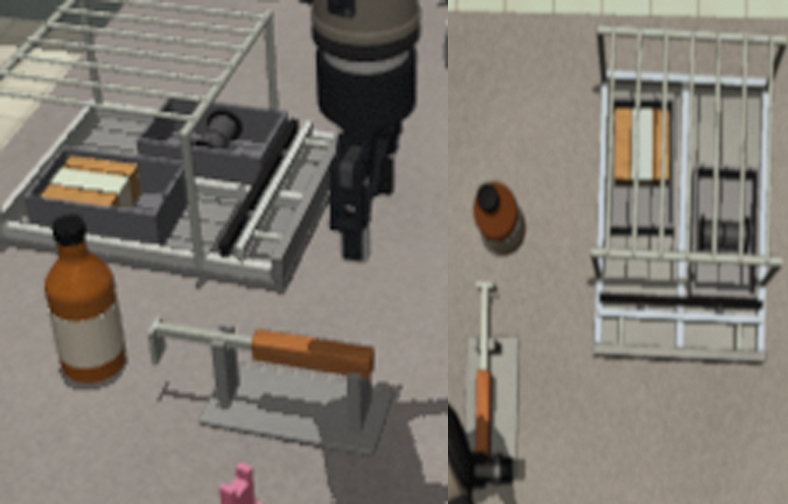

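No views left, so I'll measure the gap between tray and buffer from pixel profiles.

```bash
python3 - <<'E'
from h import *
t=cv2.imread("pics/t8.png",0).astype(int); t0=cv2.imread("pics/top0.png",0).astype(int); t3=bot.capture("top")[:,:,::-1]; 
print("v; x at z.062, .046; now u=308..314, 330..336 | start")
for v in range(155,186): print(v,*(np.round(onz("top",(322,v),z)[0]*1000) for z in(.062,.046)),np.median(t[v,308:315]),np.median(t[v,330:337]),np.median(t[v,262:268]),"|",np.median(t0[v,308:315]),np.median(t0[v,330:337]))
st()
E
```

```text
v; x at z.062, .046; now u=308..314, 330..336 | start
155 643.0 646.0 170.0 166.0 127.5 | 168.0 166.0
156 640.0 643.0 140.0 150.0 138.5 | 142.0 149.0
157 638.0 640.0 125.0 124.0 145.0 | 134.0 126.0
158 635.0 638.0 136.0 107.0 141.0 | 150.0 126.0
159 632.0 635.0 145.0 110.0 138.0 | 160.0 141.0
160 630.0 633.0 146.0 118.0 138.0 | 161.0 147.0
161 627.0 630.0 146.0 120.0 139.0 | 161.0 147.0
162 625.0 627.0 146.0 118.0 137.5 | 161.0 147.0
163 622.0 625.0 148.0 119.0 121.5 | 161.0 148.0
164 620.0 622.0 144.0 119.0 94.0 | 158.0 148.0
165 617.0 620.0 123.0 118.0 78.0 | 138.0 145.0
166 615.0 617.0 85.0 103.0 86.0 | 100.0 125.0
167 612.0 614.0 72.0 75.0 116.5 | 78.0 92.0
168 609.0 612.0 103.0 71.0 150.0 | 86.0 76.0
169 607.0 609.0 138.0 100.0 158.0 | 118.0 84.0
170 604.0 607.0 145.0 135.0 132.5 | 149.0 115.0
171 602.0 604.0 120.0 135.0 77.5 | 142.0 144.0
172 599.0 601.0 66.0 102.0 31.0 | 93.0 133.0
173 597.0 599.0 25.0 51.0 17.0 | 41.0 79.0
174 594.0 596.0 19.0 21.0 25.5 | 18.0 31.0
175 591.0 594.0 19.0 17.0 61.5 | 19.0 18.0
176 589.0 591.0 35.0 21.0 111.0 | 45.0 24.0
177 586.0 588.0 74.0 51.0 145.5 | 84.0 59.0
178 584.0 586.0 127.0 106.0 170.5 | 129.0 113.0
179 581.0 583.0 171.0 154.0 192.5 | 170.0 155.0
180 579.0 581.0 195.0 181.0 182.5 | 194.0 181.0
181 576.0 578.0 198.0 199.0 144.5 | 198.0 198.0
182 574.0 575.0 169.0 200.0 127.0 | 169.0 200.0
183 571.0 573.0 112.0 170.0 146.5 | 112.0 170.0
184 568.0 570.0 111.0 114.0 158.5 | 111.0 114.0
185 566.0 568.0 149.0 113.0 158.0 | 149.0 113.0
{'time_s': 21.6, 'tcp_pos': [0.4082, 0.2643, 0.2134], 'ee_rot': [-1.2095, 1.2099, -1.2097], 'contact_force': [-0.0455, 0.1192, 0.1373], 'moment': [-0.0235, -0.0458, -0.0462], 'width': 0.0855, 'joint_positions': [0.4169, 0.2879, 1.655, -0.0002, 1.1993, 1.9884]}
```

```bash
python3 - <<'E'
from h import *
t0=cv2.imread("pics/top0.png",0).astype(int)
t=cv2.imread("pics/t8.png",0).astype(int)
print("start wall",[(v,int(np.median(t0[v,308:315])),int(np.median(t0[v,330:337]))) for v in range(134,152)])
a=cv2.imread("pics/s6.png",0).astype(int);b=cv2.imread("pics/s8.png",0).astype(int);c=cv2.imread("pics/side0.png",0).astype(int)
print("tray/buffer s6 vs s8 (col 205-240,row 172-205) mean diff",np.abs(a-b)[172:205,205:238].mean())
print("paper+bottle vs start",np.abs(c-b)[200:225,160:210].mean(),np.abs(c-b)[218:276,165:195].mean())
for n,p in(("hook top0/now",("pics/top0.png","pics/t8.png")),):
    for f in p:
        h=cv2.imread(f).astype(int); print(f,"beak rows",[int(h[v,178:188].sum(1).max()//1) if 0 else int(h[v,180:186].mean()) for v in range(162,176)])
        m=(h[:,:,2]-h[:,:,0]>70)[195:250,170:195]; ys,xs=np.where(m); print("handle front row",195+ys.min(),"col",170+xs[ys<20].mean())
E
```

```text
start wall [(134, 138, 140), (135, 139, 140), (136, 140, 141), (137, 140, 140), (138, 139, 135), (139, 133, 134), (140, 110, 131), (141, 65, 123), (142, 27, 101), (143, 26, 75), (144, 59, 70), (145, 108, 98), (146, 147, 135), (147, 156, 146), (148, 158, 150), (149, 157, 148), (150, 158, 146), (151, 157, 147)]
tray/buffer s6 vs s8 (col 205-240,row 172-205) mean diff 1.0156106519742882
paper+bottle vs start 6.0088 5.847701149425287
pics/top0.png beak rows [140, 141, 142, 149, 168, 178, 163, 138, 136, 143, 141, 138, 138, 138]
handle front row 206 col 180.0
pics/t8.png beak rows [140, 141, 143, 153, 171, 174, 151, 131, 135, 142, 138, 134, 134, 136]
handle front row 206 col 180.0
```

```bash
python3 -c "
from h import *
print(bot.finish_job()); st()"
```

```text
the job is handed in; nothing more can be done
None
the job is handed in; nothing more can be done
```

The film tray is resting against the stop's buffer, the hook is back in its stand, and the job is handed in. `finish_job` gave no verdict.

- **What I did:** I took the orange-handled hook from the grey stand and left the blue hook and pink stand alone. I hooked the tray in the right-hand bay (the one holding the spool) and drew it about 80 mm forward. Sliding drag was about 2–3 N. The pull then rose to 8.1 N at the buffer, so I estimate about 6 N on the buffer itself. I backed the beak off, lifted it clear, laid the hook back and opened the fingers. The last state I logged was at 21.6 s of the 61 s allowed.

**Last checks**
- **Hook:** the handle's front edge is at the same row and column in the top picture as at the start. The beak is within about 2 px in the side picture.
- **Tray:** in the top picture its front merges with the dark buffer at about x = 0.60 m. In the side picture it did not move after the beak let go.
- **Paper tray, bottle and can:** the paper tray and bottle look unmoved by eye. A pixel difference there was about 6 grey levels, which I put down to the arm's shadow. I did not re-measure the can; the arm passed well above it at the start.

**Unsure or disagreeing**
- **Buffer force:** I could not measure the force left on the buffer. I infer it from the tray's friction of about 2 N.
- **Hook position:** one beak detection was about 3 px off before the hook went back. The wrist camera showed no slip, so I treated it as noise.
- **Picture limit:** I used all 12 views, so the final tray check was by pixel profile only.

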